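# Seat the vial carousel on the autosampler's splined drive hub

### The arm

A 6-joint arm with a two-finger parallel gripper is mounted at the origin on the work surface. World frame = base frame: x ahead of the robot, y to its left, z up, the work surface at z = 0. Lengths are in m, angles in rad, forces in N, time in s.
With the tool pointing down it reaches from about 0.35 to 0.775 m from the base axis. Payload 7.3 kg.
Tool frame: the origin (TCP) lies midway between the tips of the shut fingers; the grasp point (between the pads) lies grip_point_offset behind it (grip_point_offset is the distance from the TCP to the grasp point, in m); z points along the fingers, y is the line along which they close (so a half turn about z gives the same grasp; the last joint's range is limited). The gripper opens to 92 mm and grips with 3 to 60 N. Pads are 19 mm wide; open, the fingers measure 130 mm over their backs; the gripper's body (75 mm by 190 mm) begins 47 mm behind the grasp point.
Start: joints at [-1.369, 0.342, 1.524, -0, 1.275, -0.146], TCP at [0.179, -0.494, 0.204] pointing down, gripper open.
Joint ranges: [-2.53, 2.53], [-0.77, 2.02], [0.04, 2.7], [-1, 4.14], [0.28, 2.66], [-3.11, 3.11]. Speed limits (rad/s): [2.57, 2.57, 3.14, 3.14, 3.14, 3.14].

### API

Orientations are given as a unit quaternion [w, x, y, z].
In Python, from bench import get_obs, snapshot, job_done, grip_point_offset gives the robot as it stands.
- The arm moves only by the shell command python3 -m pendant 'ROWS' [FORCE]. ROWS is a JSON object of lists of equal length, an entry for each row: "xyz": the shift along the tool's x, y, z in m, a list of three; "rotation": the turn, a rotation vector about the tool's x, y, z in rad, a list of three; "claw": the finger opening in m, from 0 to 0.0918. In form: {"xyz": [[x, y, z], ...], "rotation": [[wx, wy, wz], ...], "claw": [claw, ...]}. A call has 1 to 20 rows; each row is the pose to reach, as a shift and turn from the pose commanded when the call began, along the tool's axes at that moment; what a row does not reach only later rows make up. A row lasts 1/8 s, in which the tool goes at most 62.5 mm and 10.7 degrees, less where a joint would pass 70% of its speed; a pose out of reach is approached as far as the arm can. A call with a gripper value outside its range is refused whole. The fingers move at their own pace and stop on an object; FORCE is the grip in N (left out, the last holds). Time passes only in rows, so rows that repeat a pose let the fingers close. It gives the time, the measured TCP pose, the force, the opening and the grip force at its end, in the units of the state.
- get_obs(): the state, without advancing time (a new reading comes with each control period).
- snapshot(name): name is "side" or "top" or "wrist"; returns a dict with "pixels" (384x512x3 uint8, red, green, blue), "depth" (384x512 float32, m along the optical axis (not along the pixel's ray), 0 where there is no reading), "fx", "fy", "cx", "cy" (pixels), "world_from_camera" (4x4, takes a point from camera to world coordinates); the wrist camera has in their place "hand_eye" (4x4, takes a point from camera to tool coordinates, whose origin is the TCP and whose axes are the flange's). Camera axes: x right, y down, z forward; pixel columns grow to the right and rows downward; lengths in m; the calibration is good to about 2 mm. A picture is of the moment at which its call begins: read the wrist's pose just before it.
- job_done(): hands the job in; it is judged then, once.
The state is a dict: "t": time; "qpos": joint angles; "joint_vel": joint speeds; "joint_torque": joint torques, N m; "tcp_pos": TCP position; "orientation": TCP orientation; "wrist_force": force on the tool from outside, world axes, zero at the start; "torque": the same for the moment, N m; "finger_gap": finger opening in m; "finger_force": force on a finger pad.
Only numpy, scipy, OpenCV 4.12 (cv2) and the standard library are available. Lean on these libraries where they do the work, as an engineer would, in place of code of your own. Each camera call takes 0.05 s, during which the arm holds its last target. There are 200 camera calls.

### The job

Take the blue vial carousel by its black handle and fit it onto the splined hub of the white autosampler drive unit: set it over the pin in the middle of the hub, press lightly and turn it until the splines engage, then press it fully home so that it sits flat on the round plate, and let go. Leave the other things on the bench where they are.

Things in the scene. Friction and masses are not known exactly. Their poses are not given: they have to be found in the camera images.
- carousel_handle (a point): Centre of the black bar handle of the blue carousel (loose, about 0.4 kg). Bar 70 mm long along this point's x, 14 mm thick along y, 24 mm high; z up, on the carousel's axis. It stands on an 18 mm stem; between bar and vial tops are 12 mm. This point is 92 mm above the carousel's underside, 38 mm above the drum's top.
- carousel_mid (a point): Centre of the carousel, on its axis, 52 mm above its underside (total height 104 mm). Blue drum, 150 mm diameter, from 36 to 54 mm above the underside, with a ring of small vials up to 68 mm; below it the grey boss, about 68 mm diameter, 36 mm high, on which it stands. Axes as the handle's.
- carousel_foot (a point): Centre of the carousel's underside, the mouth of the bore in its boss, on the axis; axes as the handle's. The bore is round, 27 mm diameter, 36 mm deep, open below only, with three slots 14 mm wide at 120 degrees for the splines, one of them towards this point's +x.
- drive_seat (a point): Centre of the top of the round dark plate (96 mm diameter) on the fixed white drive unit (190 x 190 mm), 64 mm above the bench; z up, front panel towards -x. The seated carousel's underside rests on this plate. The hub's angle is NOT shown by these axes and differs every time: unmatched, the carousel rests 20 mm high on the splines; it drops within about 4 degrees of a match, every 120 degrees.
- hub_top (a point): Top of the fixed hub's steel pin, 33 mm above the plate, on the hub's axis. Pin 24 mm diameter, tapering to 12 mm over its top 8 mm. Round it, rising from the plate, three brass splines at 120 degrees, 10 mm wide, 20 mm high, reaching 25 mm from the axis. These axes are the drive unit's, not the splines'.
- wrench: Bystander: wrench, 170 mm long, lying flat on the bench, origin on the bench at its middle.
- beaker: Bystander: glass beaker, 68 mm diameter, 85 mm high, origin at its underside.
- reagent: Bystander: glass bottle with blue cap, 68 mm diameter, 125 mm high, origin at its underside.
- jar: Bystander: amber jar, 68 mm diameter, 90 mm high, origin at its underside.
- logbook: Bystander: black logbook 150 x 210 x 20 mm, origin at its underside.
- vial_tray: Bystander: white divided tray 130 x 180 x 35 mm, origin at its underside.
Not all that is in view belongs to the job. Leave any green or pink look-alike of the part that bears carousel_handle alone.

How it is judged:
On the way:
1. the carousel stands over the hub with the pin in its bore, not yet home (horizontal distance between carousel_foot and drive_seat below 0.008 m and z of carousel_foot in the frame of drive_seat between 0.006 and 0.034 m), for 0.1 s.
At the end, for the whole second after the job is handed in: The carousel is on the hub with its splines engaged: its underside within 4 mm of the round plate, its axis within 5 mm of the hub's, upright within 3.4 degrees, released and at rest (z of carousel_foot in the frame of drive_seat between -0.004 and 0.004 m and horizontal distance between carousel_foot and drive_seat below 0.005 m and angle between carousel_foot's own z axis and vertical below 0.06 rad and linear speed of carousel below 0.02 m/s); the robot touches nothing.
It fails at once if a bystander is pushed more than 40 mm (distance of any of wrench, beaker, reagent, jar, logbook, vial_tray from where it was at the start of the episode above 0.04 m).
It fails at once if the beaker, bottle or jar is tipped over (angle between any of beaker, reagent, jar's own z axis and vertical above 0.5 rad).
It also fails if it takes over 64 s, if anything falls off the work surface, if the arm or the gripper's body presses on something with over 40 N, if the wrist force passes 120 N, or if a joint passes its speed limit or range.

## Working session

There is one attempt and no reset: what is moved stays moved. The work goes in short steps, Python scripts to look and compute and a shell command to move; the robot and the scene stay as the last step left them, time stands still between calls to the robot, and variables do not carry over. Pictures are saved under pics/ and viewed, at most 10 in all, crops included, and the job is handed in when it is done.

```bash
ls; mkdir -p pics; python3 - <<'E'
from bench import *
import cv2,numpy as np
print(get_obs(),grip_point_offset)
ims=[]
for n in("side","top"):
    s=snapshot(n);np.savez(f"pics/{n}.npz",**s);cv2.imwrite(f"pics/{n}.png",s["pixels"][:,:,::-1])
    print(n,s["fx"],s["cx"],s["cy"],np.round(s["world_from_camera"],3).tolist())
E
```

```text
pics
{'t': 0.0, 'qpos': array([-1.36900573e+00,  3.42725511e-01,  1.52501350e+00, -2.73689551e-05,
        1.27535621e+00, -1.46002763e-01]), 'joint_vel': array([-2.75319591e-03, -1.34402389e-04,  1.39340179e-03, -2.69104895e-05,
        2.37464777e-03, -1.18965979e-03]), 'joint_torque': array([-6.54166506e-04, -4.31235266e+01, -2.44218528e+01,  7.18268403e-02,
        5.61814138e-02, -1.12017840e-04]), 'tcp_pos': array([ 0.17885696, -0.49313854,  0.20284475]), 'orientation': array([-7.50626405e-04,  9.84917068e-01,  1.73025447e-01, -3.40370231e-05]), 'wrist_force': array([ 0.09354804,  0.58010639, -1.17128006]), 'torque': array([ 0.0128081 , -0.01825596, -0.01151937]), 'finger_force': 0.0, 'finger_gap': 0.0919492153520627} 0.0188
side 458.4154851218428 257.62995711630134 189.9768065693261 [[0.682, -0.552, 0.48, -0.35], [-0.732, -0.516, 0.445, -0.845], [0.002, -0.655, -0.756, 1.527], [0.0, 0.0, 0.0, 1.0]]
top 413.0703798922409 248.35353906454682 188.62035336283247 [[0.023, -0.978, 0.206, 0.321], [-1.0, -0.023, 0.0, 0.019], [0.005, -0.206, -0.979, 1.394], [0.0, 0.0, 0.0, 1.0]]
```

View pics/top.png

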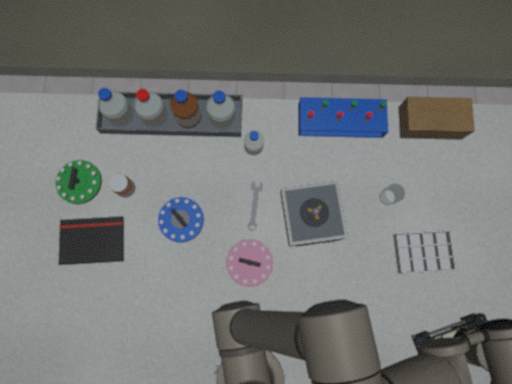

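View pics/side.png

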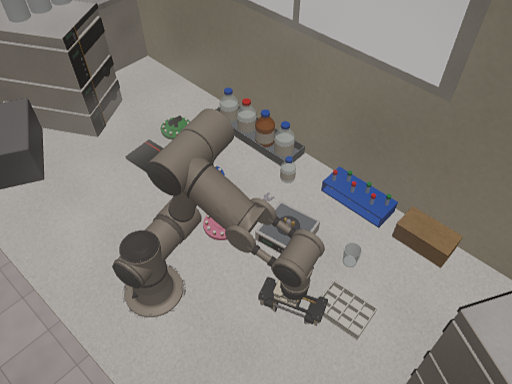

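Top view: the candidates are the green carousel (78,181), the blue carousel (181,219), the pink carousel (249,262) and a blue rack (343,117). By the description I choose the blue one at (181,219). The drive hub is at (315,212), with brass splines visible.

```bash
cat > h.py <<'E'
import numpy as np,cv2
from scipy.spatial.transform import Rotation as R
def ray(s,uv,z,T=None):
    T=s["world_from_camera"] if T is None else T
    uv=np.atleast_2d(uv).astype(float)
    d=np.c_[(uv[:,0]-s["cx"])/s["fx"],(uv[:,1]-s["cy"])/s["fy"],np.ones(len(uv))]@T[:3,:3].T
    return T[:3,3]+d*((z-T[2,3])/d[:,2])[:,None]
def Tw(o):
    q=o["orientation"];T=np.eye(4);T[:3,:3]=R.from_quat([q[1],q[2],q[3],q[0]]).as_matrix();T[:3,3]=o["tcp_pos"];return T
def pix(mask):
    v,u=np.nonzero(mask);return np.c_[u,v]
E
python3 - <<'E'
from h import *
s=dict(np.load("pics/top.npz"));im=s["pixels"];hsv=cv2.cvtColor(im,cv2.COLOR_RGB2HSV)
def reg(x0,x1,y0,y1):
    m=np.zeros(im.shape[:2],bool);m[y0:y1,x0:x1]=1;return m
H,S,V=[hsv[:,:,i].astype(int) for i in range(3)]
b=(H>100)&(H<125)&(S>120)&reg(150,212,190,250)
c=cv2.convexHull(pix(b).astype(np.int32));(e,ax,an)=cv2.minAreaRect(c);el=cv2.fitEllipse(c)
print("drum",el,ray(s,el[0],.054))
k=(V<45)&reg(165,198,200,236)
p=ray(s,pix(k),.104);print(len(p));ctr=p.mean(0);w,v=np.linalg.eigh(np.cov((p-ctr)[:,:2].T));print("bar",ctr,np.degrees(np.arctan2(v[1,1],v[0,1])),2*np.sqrt(3*w))
y=(H>12)&(H<35)&(S>90)&reg(295,335,195,230)
p=ray(s,pix(y),.084);print("brass",len(p),p.mean(0));
dk=reg(295,335,192,232)&(V<60);print(dk.sum());
c=cv2.convexHull(pix(dk|y).astype(np.int32));el=cv2.fitEllipse(c);h=ray(s,el[0],.064);print("plate",el,h)
a=np.degrees(np.arctan2(*(p-h)[:,:2].T[::-1]));print(np.histogram(a%120,12,(0,120)))
a=cv2.resize(im[190:250,150:212],(400,400),interpolation=2)
b2=cv2.resize(im[182:242,284:346],(400,400),interpolation=2)
cv2.imwrite("pics/c1.png",np.hstack([a,b2])[:,:,::-1])
o=s
E
```

```text
drum ((180.45462036132812, 219.4161376953125), (43.36127471923828, 44.60191345214844), 58.5093994140625) [[0.49504109 0.23836035 0.054     ]]
0
bar [nan nan nan] nan [nan nan]
brass 42 [ 0.52581717 -0.19286694  0.084     ]
6
plate ((311.5353088378906, 211.5471954345703), (17.317468643188477, 26.60201644897461), 16.71869468688965) [[ 0.52943635 -0.18793724  0.064     ]]
(array([1, 0, 0, 0, 2, 6, 7, 5, 9, 8, 4, 0]), array([  0.,  10.,  20.,  30.,  40.,  50.,  60.,  70.,  80.,  90., 100.,
       110., 120.]))<stdin>:10: RuntimeWarning: Mean of empty slice.
  ret = um.true_divide(
  avg = a.mean(axis, **keepdims_kw)
<stdin>:10: RuntimeWarning: Degrees of freedom <= 0 for slice
  c *= np.true_divide(1, fact)
  c *= np.true_divide(1, fact)
```

View pics/c1.png

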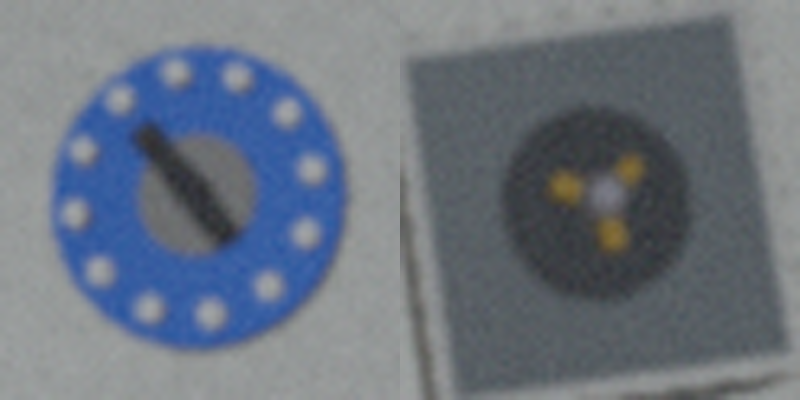

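The crop confirms the blue carousel, with its bar running from about (172.8,210.6) to (185.3,225.6). The plate centre is at about (314.4,212.3), with three brass splines around the pin.

```bash
python3 - <<'E'
from h import *
from bench import *
s=dict(np.load("pics/top.npz"))
f=62/400;g=60/400
e=ray(s,[[150+147*f,190+137*g],[150+228*f,190+237*g]],.104);d=e[1]-e[0]
print("bar",e.mean(0),np.degrees(np.arctan2(d[1],d[0]))%180,np.linalg.norm(d))
c=ray(s,[284+196*f,182+202*g],.064)[0];print("plate",c)
pn=ray(s,[284+204*f,182+194*g],.097)[0];print("pin",pn)
b=ray(s,[[284+u*f,182+v*g] for u,v in((165,188),(230,168),(212,236))],.084)
print("spl",np.degrees(np.arctan2(*(b-(c+pn)/2)[:,:2].T[::-1])))
T=Tw(get_obs());print(np.round(T,3))
t=np.array([.495,.238,.30]);print("tool shift",T[:3,:3].T@(t-T[:3,3]))
t=np.array([.42,-.192,.30]);print("hub look shift",T[:3,:3].T@(t-T[:3,3]))
w=snapshot("wrist");print(np.round(w["hand_eye"],3),w["fx"])
E
```

```text
bar [0.49282729 0.23487186 0.104     ] 42.185811698778394 0.06271381031002791
plate [ 0.52717865 -0.19717367  0.064     ]
pin [ 0.52599238 -0.19578126  0.097     ]
spl [  77.62552084  -45.22513484 -164.52518023]
[[ 0.94   0.341 -0.     0.179]
 [ 0.341 -0.94   0.001 -0.493]
 [ 0.    -0.001 -1.     0.203]
 [ 0.     0.     0.     1.   ]]
tool shift [ 0.54641316 -0.5797835  -0.0961909 ]
hub look shift [ 0.32934871 -0.20109141 -0.09675821]
[[-0.    -0.954 -0.301  0.082]
 [ 1.    -0.    -0.001  0.   ]
 [ 0.    -0.301  0.954 -0.181]
 [ 0.     0.     0.     1.   ]] 306.30172887579414
```

```bash
python3 -m pendant '{"xyz":[[0.0,0,-0.06],[0.06,-0.02,-0.097],[0.12,-0.045,-0.097],[0.18,-0.07,-0.097],[0.24,-0.09,-0.097],[0.30,-0.113,-0.097],[0.36,-0.135,-0.097],[0.41,-0.155,-0.097],[0.427,-0.161,-0.097],[0.427,-0.161,-0.097],[0.427,-0.161,-0.097]],"rotation":[[0,0,0],[0,0,0],[0,0,0],[0,0,0],[0,0,0],[0,0,0],[0,0,0],[0,0,0],[0,0,0],[0,0,0],[0,0,0]],"claw":[0.09,0.08,0.06,0.04,0.04,0.04,0.04,0.04,0.04,0.04,0.04]}' 40
python3 - <<'E'
from h import *
from bench import *
o=get_obs();s=snapshot("wrist");np.savez("pics/w1.npz",T=Tw(o),**s);cv2.imwrite("pics/w1.png",s["pixels"][:,:,::-1])
E
```

```text
t: 1.52
tcp_pos: [0.5249, -0.1971, 0.3002]
orientation: [-0.0, 0.985, 0.173, -0.0]
wrist_force: [-0.2, -0.4, 0.8]
finger_gap: 0.0402
finger_force: 0.0
```

View pics/w1.png

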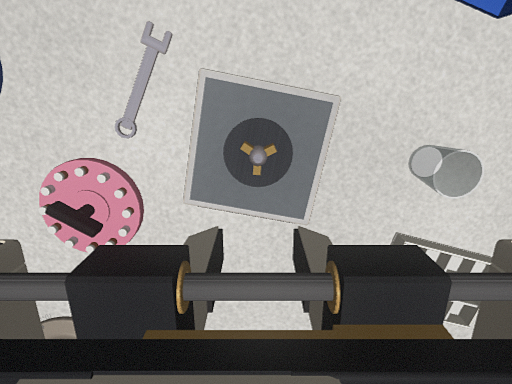

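The wrist view shows the hub at about (258,152) with splines at (246,147), (270,150) and (257,170). The wrench, beaker and pink look-alike are well clear.

```bash
python3 - <<'E'
from h import *
s=dict(np.load("pics/w1.npz"));T=s["T"]@s["hand_eye"];im=s["pixels"]
hsv=cv2.cvtColor(im,cv2.COLOR_RGB2HSV).astype(int);H,S,V=hsv[...,0],hsv[...,1],hsv[...,2]
m=np.zeros(V.shape,bool);m[110:195,215:302]=1
y=m&(H>10)&(H<35)&(S>90)
print("V plate/box",np.median(V[125:135,250:265]),np.median(V[100:110,230:280]))
dk=(m&(V<75)).astype(np.uint8)
cn=max(cv2.findContours(dk,0,1)[0],key=cv2.contourArea);el=cv2.fitEllipse(cv2.convexHull(cn))
c=ray(s,el[0],.064,T)[0];print("plate",el,c)
n,l,st,ce=cv2.connectedComponentsWithStats(y.astype(np.uint8))
print(st[:,4].tolist(),ce.round(1).tolist())
p=ray(s,ce[1:][st[1:,4]>20],.084,T)
print(np.degrees(np.arctan2(*(p-c)[:,:2].T[::-1])), np.linalg.norm((p-c)[:,:2],axis=1))
yp=ray(s,pix(y),.084,T)[:,:2];cc,r=cv2.minEnclosingCircle(yp.astype(np.float32));print("spline circle",cc,r)
pm=m&(S<40)&(V>85);pm[:, :]&=(np.hypot(*(np.indices(V.shape)-np.array([156,258])[:,None,None]))<14)
print("pin",ray(s,pix(pm).mean(0),.093,T),pm.sum())
R0=s["T"][:3,:3];print(R0.T@(np.array([.493,.237,.30])-s["T"][:3,3]))
E
```

```text
V plate/box 67.0 117.0
plate ((257.7976989746094, 151.9624481201172), (68.14462280273438, 68.41910552978516), 138.09921264648438) [ 0.52981695 -0.19555647  0.064     ]
[196327, 104, 104, 73] [[255.5, 191.6], [246.5, 147.4], [269.9, 149.2], [256.4, 169.8]]
[  76.63397269  -45.53753074 -165.41861337] [0.01758284 0.01743662 0.02042746]
spline circle (0.5283542275428772, -0.19579143822193146) 0.025458404794335365
pin [[ 0.53074084 -0.19535804  0.093     ]] 250
[ 1.17855802e-01 -4.19027617e-01  2.20877646e-04]
```

```bash
python3 -m pendant '{"xyz":[[0.017,-0.06,0],[0.034,-0.12,0],[0.05,-0.18,0],[0.067,-0.24,0],[0.084,-0.3,0],[0.1,-0.36,0],[0.118,-0.419,0],[0.118,-0.419,0],[0.118,-0.419,0],[0.118,-0.419,0]],"rotation":[[0,0,-0.1],[0,0,-0.2],[0,0,-0.3],[0,0,-0.389],[0,0,-0.389],[0,0,-0.389],[0,0,-0.389],[0,0,-0.389],[0,0,-0.389],[0,0,-0.389]],"claw":[0.04,0.04,0.04,0.04,0.04,0.04,0.04,0.04,0.04,0.04]}'
python3 - <<'E'
from h import *
from bench import *
o=get_obs();s=snapshot("wrist");np.savez("pics/w2.npz",T=Tw(o),**s);cv2.imwrite("pics/w2.png",s["pixels"][:,:,::-1])
im=s["pixels"];T=Tw(o)@s["hand_eye"]
hsv=cv2.cvtColor(im,cv2.COLOR_RGB2HSV).astype(int);H,S,V=hsv[...,0],hsv[...,1],hsv[...,2]
b=((H>100)&(H<125)&(S>120)).astype(np.uint8)
cn=max(cv2.findContours(b,0,1)[0],key=cv2.contourArea);hl=cv2.convexHull(cn);el=cv2.fitEllipse(hl);print(el,"drum",ray(s,el[0],.054,T))
q=ray(s,hl[:,0],.054,T)[:,:2].astype(np.float32);print(cv2.minEnclosingCircle(q))
x,y,w,h=cv2.boundingRect(cn);m=np.zeros_like(b);cv2.fillConvexPoly(m,hl,1)
k=((V<45)&(m>0)).astype(np.uint8);n,l,st,ce=cv2.connectedComponentsWithStats(k);i=1+st[1:,4].argmax();print(st[i])
rc=cv2.minAreaRect(pix(l==i).astype(np.int32));print(rc)
P=ray(s,cv2.boxPoints(rc),.104,T);print(P[:,:2],P.mean(0))
print(T[:3,3],Tw(o).round(3))
E
```

```text
t: 2.82
tcp_pos: [0.4941, 0.2355, 0.3007]
orientation: [0.0, 0.933, 0.359, 0.0]
wrist_force: [1.3, -1.2, -0.2]
finger_gap: 0.0403
finger_force: 0.0
((256.80181884765625, 148.525390625), (104.33120727539062, 104.69391632080078), 107.58171844482422) drum [[0.49946707 0.24184397 0.054     ]]
((0.4969135522842407, 0.23924240469932556), 0.07421061396598816)
[260 171   2  14  14]
((260.9588317871094, 177.5352783203125), (0.9203580617904663, 13.038405418395996), 4.39870548248291)
[[0.47463606 0.21376625]
 [0.48821294 0.22434884]
 [0.48892388 0.22342281]
 [0.47535548 0.21282714]] [0.48178209 0.21859126 0.104     ]
[0.55486892 0.28989908 0.48174282] [[ 0.742  0.67   0.     0.494]
 [ 0.67  -0.742 -0.     0.236]
 [-0.     0.    -1.     0.301]
 [ 0.     0.     0.     1.   ]]
```

View pics/w2.png

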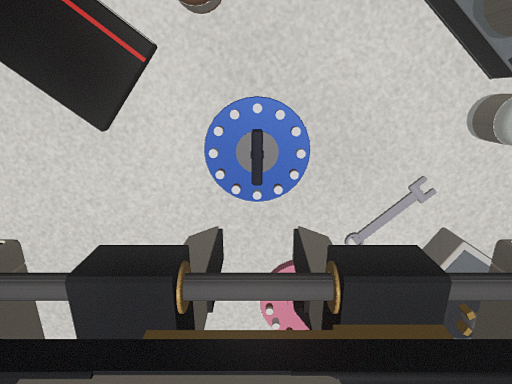

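The bar runs vertically in the image from (257,129) to (257,185), centred on the blue drum, so it is aligned with tool x.

```bash
python3 - <<'E'
from h import *
s=dict(np.load("pics/w2.npz"));T=s["T"]@s["hand_eye"];im=s["pixels"]
hsv=cv2.cvtColor(im,cv2.COLOR_RGB2HSV).astype(int);S,V=hsv[...,1],hsv[...,2]
k=(V<60);k[:122]=0;k[192:]=0;k[:,:240]=0;k[:,275:]=0
rc=cv2.minAreaRect(pix(k).astype(np.int32));print(rc)
P=ray(s,cv2.boxPoints(rc),.104,T);c=P.mean(0);print(c,[np.linalg.norm(P[i]-P[i-1]) for i in(0,1)])
c=np.array([.497,.2392,.105]);print("drum c in tool",(s["T"][:3,:3].T@(c-s["T"][:3,3])))
print("bar c in tool",s["T"][:3,:3].T@(P.mean(0)-s["T"][:3,3]))
s=dict(np.load("pics/w1.npz"));T=s["T"]@s["hand_eye"];V=cv2.cvtColor(s["pixels"],cv2.COLOR_RGB2HSV)[...,2]
m=np.zeros(V.shape,bool);m[110:195,215:302]=1
cn=max(cv2.findContours((m&(V<88)).astype(np.uint8),0,1)[0],key=cv2.contourArea)
print("plate",cv2.minEnclosingCircle(ray(s,cn[:,0],.064,T)[:,:2].astype(np.float32)))
E
```

```text
((256.5, 156.5), (55.0, 11.0), 90.0)
[0.49753507 0.24040397 0.104     ] [np.float64(0.06968994055116053), np.float64(0.013379253280174835)]
drum c in tool [ 0.00463095 -0.0008651   0.19569518]
bar c in tool [ 0.00583479 -0.00140105  0.19669487]
plate ((0.5282331705093384, -0.19566607475280762), 0.04805725812911987)
```

```bash
python3 -m pendant '{"xyz":[[0.005,-0.001,0.06],[0.005,-0.001,0.11],[0.005,-0.001,0.15],[0.005,-0.001,0.18],[0.005,-0.001,0.205],[0.005,-0.001,0.222],[0.005,-0.001,0.225],[0.005,-0.001,0.225],[0.005,-0.001,0.225],[0.005,-0.001,0.225],[0.005,-0.001,0.225],[0.005,-0.001,0.225],[0.005,-0.001,0.225]],"rotation":[[0,0,0],[0,0,0],[0,0,0],[0,0,0],[0,0,0],[0,0,0],[0,0,0],[0,0,0],[0,0,0],[0,0,0],[0,0,0],[0,0,0],[0,0,0]],"claw":[0.04,0.04,0.04,0.04,0.04,0.04,0.04,0.04,0.005,0.005,0.005,0.005,0.005]}' 45
```

```text
t: 4.5
tcp_pos: [0.4971, 0.2415, 0.0758]
orientation: [0.0, 0.933, 0.36, 0.001]
wrist_force: [1.4, -0.9, 2.2]
finger_gap: 0.0128
finger_force: 45.0
```

```bash
python3 -m pendant '{"xyz":[[0,0,-0.03],[0,0,-0.08],[0,0,-0.13],[-0.03,0.038,-0.14],[-0.065,0.083,-0.14],[-0.1,0.128,-0.14],[-0.135,0.172,-0.14],[-0.17,0.217,-0.14],[-0.205,0.262,-0.14],[-0.235,0.3,-0.14],[-0.258,0.33,-0.14],[-0.269,0.344,-0.14],[-0.2695,0.3445,-0.14],[-0.2695,0.3445,-0.14],[-0.2695,0.3445,-0.14]],"rotation":[[0,0,0],[0,0,0],[0,0,0],[0,0,-0.1],[0,0,-0.2],[0,0,-0.3],[0,0,-0.4],[0,0,-0.5],[0,0,-0.572],[0,0,-0.572],[0,0,-0.572],[0,0,-0.572],[0,0,-0.572],[0,0,-0.572],[0,0,-0.572]],"claw":[0.005,0.005,0.005,0.005,0.005,0.005,0.005,0.005,0.005,0.005,0.005,0.005,0.005,0.005,0.005]}'
python3 - <<'E'
from h import *
from bench import *
o=get_obs();T=Tw(o);print(np.degrees(np.arctan2(T[1,0],T[0,0])),T[:3,3])
s=snapshot("wrist");T2=T@s["hand_eye"];V=cv2.cvtColor(s["pixels"],cv2.COLOR_RGB2HSV).astype(int)
b=((V[...,0]>100)&(V[...,0]<125)&(V[...,1]>120)).astype(np.uint8)
cn=max(cv2.findContours(b,0,1)[0],key=cv2.contourArea)
print(cv2.boundingRect(cn)); z=T[2,3]-.0758+.054
q=ray(s,cn[:,0],z,T2)[:,:2].astype(np.float32);print(cv2.minEnclosingCircle(q))
cv2.imwrite("pics/w3.png",s["pixels"][:,:,::-1])
E
```

```text
t: 6.38
tcp_pos: [0.5286, -0.1932, 0.2156]
orientation: [-0.0, 0.793, 0.609, 0.0]
wrist_force: [1.0, 0.2, -3.3]
finger_gap: 0.0131
finger_force: 45.0
75.08312963305941 [ 0.52860818 -0.19322202  0.21563319]
(156, 108, 207, 137)
((0.529285192489624, -0.19465208053588867), 0.07427562773227692)
```

View pics/w3.png

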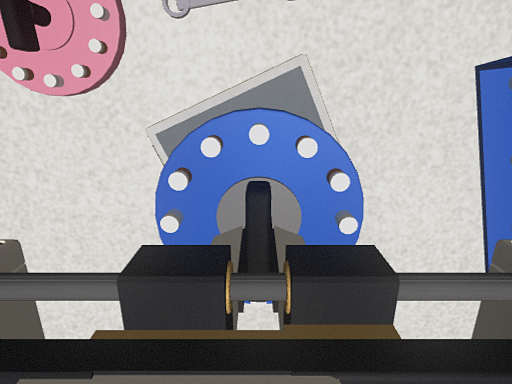

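The drum is held level, about 1 mm off the hub axis. I'll correct that and lower it over the pin.

```bash
python3 -m pendant '{"xyz":[[-0.0012,-0.0007,0.015],[-0.0012,-0.0007,0.03],[-0.0012,-0.0007,0.038],[-0.0012,-0.0007,0.043],[-0.0012,-0.0007,0.048],[-0.0012,-0.0007,0.052],[-0.0012,-0.0007,0.052]],"rotation":[[0,0,0],[0,0,0],[0,0,0],[0,0,0],[0,0,0],[0,0,0],[0,0,0]],"claw":[0.005,0.005,0.005,0.005,0.005,0.005,0.005]}'
```

```text
t: 7.3
tcp_pos: [0.5275, -0.1956, 0.1633]
orientation: [-0.0, 0.793, 0.609, -0.0]
wrist_force: [-0.2, 0.3, -3.6]
finger_gap: 0.0129
finger_force: 45.0
```

```bash
python3 -m pendant '{"xyz":[[0,0,0.002],[0,0,0.004],[0,0,0.006],[0,0,0.006]],"rotation":[[0,0,0],[0,0,0],[0,0,0],[0,0,0]],"claw":[0.005,0.005,0.005,0.005]}'
```

```text
t: 7.8
tcp_pos: [0.5275, -0.1956, 0.1573]
orientation: [-0.0, 0.793, 0.609, -0.0]
wrist_force: [-0.5, 0.0, -3.8]
finger_gap: 0.0129
finger_force: 45.0
```

There was no resistance at 17.5 mm, below the 20 mm spline tops, so the splines seem engaged. I'll press on gently.

```bash
python3 -m pendant '{"xyz":[[0,0,0.003],[0,0,0.006],[0,0,0.008],[0,0,0.008]],"rotation":[[0,0,0],[0,0,0],[0,0,0],[0,0,0]],"claw":[0.005,0.005,0.005,0.005]}'
```

```text
t: 8.3
tcp_pos: [0.5275, -0.1956, 0.1493]
orientation: [-0.0, 0.793, 0.609, -0.0]
wrist_force: [-0.1, -0.8, -4.5]
finger_gap: 0.0132
finger_force: 45.0
```

```bash
python3 -m pendant '{"xyz":[[0,0,0.003],[0,0,0.006],[0,0,0.008],[0,0,0.009],[0,0,0.010],[0,0,0.010]],"rotation":[[0,0,0],[0,0,0],[0,0,0],[0,0,0],[0,0,0],[0,0,0]],"claw":[0.005,0.005,0.005,0.005,0.005,0.005]}'
```

```text
t: 9.05
tcp_pos: [0.5278, -0.1958, 0.1398]
orientation: [0.0, 0.793, 0.609, 0.0]
wrist_force: [0.4, 0.7, -1.9]
finger_gap: 0.0131
finger_force: 45.0
```

```bash
python3 -m pendant '{"xyz":[[0,0,0.001],[0,0,0.001],[0,0,0.001]],"rotation":[[0,0,0],[0,0,0],[0,0,0]],"claw":[0.005,0.005,0.005]}'
```

```text
t: 9.43
tcp_pos: [0.5284, -0.1959, 0.1396]
orientation: [0.001, 0.793, 0.609, 0.001]
wrist_force: [1.3, -0.1, 4.7]
finger_gap: 0.0133
finger_force: 45.0
```

Contact with the plate is felt. Now I'll release and rise.

```bash
python3 -m pendant '{"xyz":[[0,0,0],[0,0,0],[0,0,0],[0,0,0],[0,0,-0.02],[0,0,-0.06],[0,0,-0.11],[0,0,-0.16],[0,0,-0.16],[0,0,-0.16]],"rotation":[[0,0,0],[0,0,0],[0,0,0],[0,0,0],[0,0,0],[0,0,0],[0,0,0],[0,0,0],[0,0,0],[0,0,0]],"claw":[0.04,0.04,0.04,0.04,0.04,0.04,0.04,0.04,0.04,0.04]}'
python3 - <<'E'
from h import *
from bench import *
o=get_obs();T=Tw(o);s=snapshot("wrist");T2=T@s["hand_eye"];V=cv2.cvtColor(s["pixels"],cv2.COLOR_RGB2HSV).astype(int)
b=((V[...,0]>100)&(V[...,0]<125)&(V[...,1]>120)).astype(np.uint8)
for cn in cv2.findContours(b,0,1)[0]:
    if cv2.contourArea(cn)>3000: print(cv2.boundingRect(cn),cv2.minEnclosingCircle(ray(s,cn[:,0],.118,T2)[:,:2].astype(np.float32)))
d=s["depth"];v,u=np.nonzero(b&(d>0));P=np.c_[(u-s["cx"])/s["fx"],(v-s["cy"])/s["fy"],np.ones(len(u))]*d[v,u][:,None]
P=P@T2[:3,:3].T+T2[:3,3];k=np.hypot(P[:,0]-.528,P[:,1]+.196)<.07;P=P[k]
f=np.linalg.lstsq(np.c_[P[:,:2]-[.528,-.196],np.ones(len(P))],P[:,2],rcond=None)[0];print("drum top tilt, z (want .118)",f,np.median(P[:,2]))
cv2.imwrite("pics/w4.png",s["pixels"][:,:,::-1])
E
```

```text
t: 10.68
tcp_pos: [0.5272, -0.1955, 0.2978]
orientation: [-0.0, 0.793, 0.609, -0.0]
wrist_force: [0.4, 0.8, -0.3]
finger_gap: 0.0403
finger_force: 0.0
(198, 102, 123, 122) ((0.528104841709137, -0.1976318657398224), 0.07451587170362473)
(440, 49, 72, 218) ((0.7882190942764282, -0.27228111028671265), 0.13397759199142456)
drum top tilt, z (want .118) [-0.07274576  0.11427273  0.12409582] 0.1179585773648803
```

View pics/w4.png

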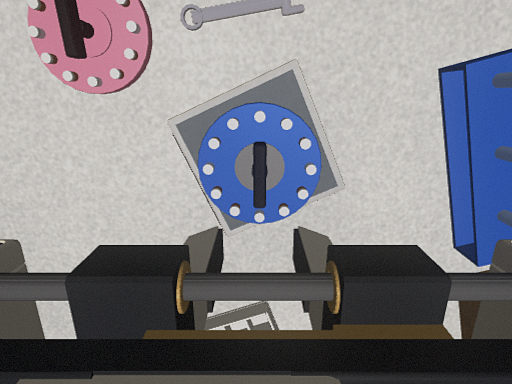

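The carousel sits on the drive unit at (260,163) with its drum top at z = 0.118, as it should be when seated. The plain plane fit may include outliers, so I'll recheck the tilt robustly before handing in.

```bash
python3 - <<'E'
from h import *
from bench import *
o=get_obs();T=Tw(o);s=snapshot("wrist");T2=T@s["hand_eye"];V=cv2.cvtColor(s["pixels"],cv2.COLOR_RGB2HSV).astype(int)
b=((V[...,0]>100)&(V[...,0]<125)&(V[...,1]>120)).astype(np.uint8)
d=s["depth"];v,u=np.nonzero(b&(d>0));P=np.c_[(u-s["cx"])/s["fx"],(v-s["cy"])/s["fy"],np.ones(len(u))]*d[v,u][:,None]
P=P@T2[:3,:3].T+T2[:3,3];P=P[np.hypot(P[:,0]-.528,P[:,1]+.197)<.07];P=P[abs(P[:,2]-.118)<.010]
f=np.linalg.lstsq(np.c_[P[:,:2]-[.528,-.197],np.ones(len(P))],P[:,2],rcond=None)[0];print(f,len(P))
if np.hypot(*f[:2])<.04 and abs(f[2]-.118)<.004: print(job_done())
E
```

```text
[-0.00051865 -0.00014852  0.11794827] 6884
the job is handed in; nothing more can be done
None
```

The blue carousel is on the drive hub with its splines engaged, flat on the plate (tilt under 0.1°, within about 2 mm of the hub axis) and released; the job was handed in after about 11 s of robot time.

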